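Ready the oil carrier and lift it by its telescoping handle

ROBOT

A 6-joint arm with a two-finger parallel gripper is mounted at the origin on a cart in front of the work surface, level with it; the furniture and walls round the work are solid. World frame = base frame: x ahead of the robot, y to its left, z up, the work surface at z = 0. Lengths are in m, angles in rad, forces in N, time in s.
With the tool pointing down it reaches from about 0.325 to 1 m from the base axis. Payload 5.1 kg.
Tool frame: the origin (TCP) lies midway between the tips of the shut fingers; the grasp point (between the pads) lies 19 mm behind it; z points along the fingers, y is the line along which they close (so a half turn about z gives the same grasp; the last joint's range is limited). The gripper opens to 85 mm and grips with 20 to 120 N. Pads are 22 mm wide; open, the fingers measure 114 mm over their backs; the gripper's body (76 mm by 85 mm) begins 54 mm behind the grasp point. The pads swing forward as they close: fully open they stand 13 mm farther back than shut.
Start: joints at [1.046, 0.124, 1.65, -0, 1.367, -0.083], TCP at [0.278, 0.588, 0.231] pointing down, gripper open.
Joint ranges: [-2.61, 2.61], [-1.02, 2.33], [0.03, 2.71], [-1.35, 4.49], [0.32, 2.68], [-2.91, 2.91]. Speed limits (rad/s): [2.57, 2.57, 3.14, 3.14, 3.14, 3.14].

INTERFACE

Orientations are given as a unit quaternion [w, x, y, z].
In Python, from station import manip gives the robot as it stands.
- The arm moves only by the tool jog_arm, called after ">>>" as a command line: name --pt "numbers of a row" for each row, then --argument value for the rest. Schema: {"type":"object","properties":{"segments":{"type":"array","items":{"type":"array","prefixItems":[{"type":"array","items":{"type":"number"},"minItems":3,"maxItems":3},{"type":"array","items":{"type":"number"},"minItems":3,"maxItems":3}],"minItems":2,"maxItems":2},"minItems":1,"maxItems":5},"aperture":{"type":"number"},"grip_n":{"type":"number"},"only":{"type":"string"},"quiet":{"type":"boolean"},"lines":{"type":"string"}},"required":["segments"],"additionalProperties":false}. segments is a list of rows, 1 to 5 of them, each written [[dx, dy, dz], [rx, ry, rz]]: dx, dy, dz in mm, then a rotation vector rx, ry, rz in units of 0.05 rad; each row shifts and turns the commanded pose from where the row before left it, along the tool's axes as they then stand; what a row does not reach is not made up. A row lasts 1/10 s, in which the tool goes at most 0.05 m and 0.15 rad, less where a joint would pass 70% of its speed; a pose out of reach is approached as far as the arm can. aperture is the finger opening in m, set as the call begins (left out keeps the last). The fingers move at their own pace and stop on an object; grip_n is the grip in N (left out, the last holds). Time passes only in rows, so rows that do not move let the fingers close. The tool returns the time, the measured TCP pose, the force, the opening and the grip force at its end. only (a regular expression) keeps the lines of the reply that match it, lines (a string "A,B") keeps lines A to B, and quiet returns only ok. Input that does not fit is refused with a message, and nothing moves.
- manip.sense(): the state, without advancing time (a new reading comes with each control period).
- manip.snapshot(name): name is "side" or "top" or "wrist"; returns the picture (400x640x3 uint8, red, green, blue); there is no depth.
- manip.camera_info(name): a dict with "camera_matrix" (3x3 intrinsics, pixels), "cam_to_world" (4x4, takes a point from camera to world coordinates). Camera axes: x right, y up, looking along -z (the intrinsics and any distortion apply to the point x, -y, -z); pixel columns grow to the right and rows downward; lengths in m; the calibration is good to about 2 mm. A picture is of the moment at which its call begins: read the wrist's pose just before it. camera_info takes no time and is no camera call; for the wrist camera it gives the pose at the moment of the call.
- manip.close_job(): hands the job in; it is judged then, once.
The state is a dict: "time": time; "qpos": joint angles; "joint_vel": joint speeds; "joint_efforts": joint torques, N m; "eef_pos": TCP position; "tcp_rot": TCP orientation; "wrist_force": force on the tool from outside, world axes, zero at the start; "wrist_torque": the same for the moment, N m; "width": finger opening in m; "grasp_force": force on a finger pad.
Only numpy, scipy, OpenCV 4.12 (cv2) and the standard library are available. Lean on these libraries where they do the work, as an engineer would, in place of code of your own. Each camera call takes 0.05 s, during which the arm holds its last target. There are 200 camera calls.

TASK

Get the plywood bottle carrier ready to be carried off: stand the bottle that has tipped out over its front rail upright again in the front lane between its two neighbours, and let go of it. Then squeeze the release button in the middle of the handle's grip, pull the handle up past its first stop to the second stop, fully extended, while the carrier still stands on the bench, and only then lift the carrier by it a few centimetres clear of the bench, level, with every bottle standing. Finish while still holding it up like that; do not set it down or let go, and leave the other things on the bench alone.

Things in the scene. Friction and masses are not known exactly. Their poses are not given: they have to be found in the camera images.
- caddy: Plywood carrier 276 x 270 mm, loose on the bench, 0.9 kg loaded. Origin: centre of its underside; x from front to rear lane, y along the lanes, z up. Floor at z = 10 mm, rims 22, dividers 18, end boards 78. Front lane: x = -104, 54 wide; its 8 mm rail runs at x = -135, z = 65. Rear lane: x = +104. Two sleeves, 22 wide (collars 27), 142 high, stand at x = 0, y = +-105; small supplies between.
- handle (a joint): Handle height in m: 0 down, 0.045 first stop, 0.090 second stop and end of travel. Two spring pins worked by the release button lock it at 0, 0.045 and 0.090. With the button fully in it slides freely through all these with about 2 N friction and stays where left; with the button out it is locked there and pulling lifts the whole carrier.
- handle_grip (a point): Centre of the black bar grip: 232 mm long along the carrier's y, 22 thick along its x, 24 high, over the carrier's middle (x = y = 0), 168 mm above the carrier's origin when down, 258 extended. Axes as the carrier's. Take it from above, fingers closing along the carrier's x.
- release (a joint): Travel of the release button in m: 0 out, 0.006 fully in (pins clear from about 0.005). Pressed along the carrier's +x into the grip, about 3 N to start and 8 N fully in, so fingers closing across the middle of the grip squeeze it in.
- release_face (a point): Centre of the front face of the grey release button, 32 mm along y, 15 high, in the middle of the grip's front (-x) face; it stands out 7 mm when out, 1 mm when in. Grip and button together are 29 mm thick, 23 squeezed.
- tipped_bottle: Amber bottle with black screw cap, 46 mm across, 113 long with cap (the grippable cylinder is the 100 mm next to the base), about 0.1 kg. Origin: centre of its base; z from base to cap. At the start it leans out over the front rail, its foot on the lane floor, cap up and out towards the carrier's -x, 0.65 rad from upright, with about 35 mm or more free on either side.
- neighbour_a: Amber bottle with black cap, 46 mm across, 113 mm tall, standing at one end of the front lane. Origin: centre of its base, z up.
- neighbour_b: Amber bottle with white cap, 40 mm across, 101 mm tall, standing at the other end of the front lane. Origin: centre of its base, z up.
- rear_bottle_a: Tall amber bottle with white cap, 52 mm across, 129 mm tall, standing in the rear lane. Origin: centre of its base, z up.
- rear_bottle_b: Small amber bottle with black cap, 36 mm across, 87 mm tall, standing in the rear lane. Origin: centre of its base, z up.
- candle_glass: Bystander: poured candle in a clear glass, 68 mm across, 78 mm tall, on the bench left of the carrier. Origin: centre of its underside.
- small_candle: Bystander: empty clear votive glass, 65 mm across, 66 mm tall, on the bench right of the carrier. Origin: centre of its underside.
- roll: Bystander: roll of labels lying flat, 78 mm across, 34 mm high, on the bench left of the carrier. Origin: centre of its underside.

How it is judged:
On the way, in this order (a step that is already met when the one before it is completed fails the run):
1. the tipped bottle stands upright in the front lane, let go of, with the handle still down (angle between tipped_bottle's own z axis and vertical below 0.12 rad and z of tipped_bottle in the frame of caddy below 0.016 m and x of tipped_bottle in the frame of caddy between -0.125 and -0.085 m and contact force between the fingers and tipped_bottle below 0.1 N and value of joint handle below 0.015 m), for 0.2 s.
2. the handle is at its second stop while the carrier still stands on the bench (value of joint handle above 0.085 m and height (world z) of caddy below 0.015 m).
At the end, for the whole second after the job is handed in: Fingers hold the carrier by its handle (over 4 N), handle within 5 mm of the second stop; carrier over 18 mm above the bench, within 0.15 rad of level, under 0.05 m/s; all five bottles stand in it within 0.2 rad of upright, the once tipped one in the front lane (value of joint handle above 0.085 m and contact force between the fingers and caddy above 4 N and height (world z) of caddy above 0.018 m and angle between caddy's own z axis and vertical below 0.15 rad and linear speed of caddy below 0.05 m/s and angle between each of tipped_bottle, neighbour_a, neighbour_b, rear_bottle_a, rear_bottle_b's own z axis and vertical below 0.2 rad and z of tipped_bottle in the frame of caddy between 0.004 and 0.016 m and x of tipped_bottle in the frame of caddy between -0.125 and -0.085 m and z of each of neighbour_a, neighbour_b, rear_bottle_a, rear_bottle_b in the frame of caddy above 0.004 m); the arm keeps its last pose, push and grip.
It fails at once if the carrier is lifted before the handle is fully extended (height (world z) of caddy above 0.018 m and value of joint handle below 0.08 m).
It fails at once if a bystander is disturbed (distance of any of candle_glass, small_candle, roll from where it was at the start of the episode above 0.03 m).
It also fails if it takes over 43 s, if anything falls off the work surface, if the arm or the gripper's body presses on something with over 40 N, if the wrist force passes 120 N, or if a joint passes its speed limit or range.

## Working session

There is one attempt and no reset: what is moved stays moved. The work goes in short steps, Python scripts to look and compute and a tool call to move; the robot and the scene stay as the last step left them, time stands still between calls to the robot, and variables do not carry over. Pictures are saved under pics/ and viewed, at most 13 in all, crops included, and the job is handed in when it is done.

```bash
ls; mkdir -p pics; python3 - <<'E'
from station import manip
import cv2,json
import numpy as np
np.set_printoptions(precision=4,suppress=True)
for n in ["side","top"]:
    im=manip.snapshot(n); cv2.imwrite(f"pics/{n}0.png",im[:,:,::-1])
    c=manip.camera_info(n); print(n,np.array(c["camera_matrix"]),np.array(c["cam_to_world"]),[k for k in c])
s=manip.sense();print(s)
E
```

```text
pics
station.py
side [[380.8294   0.     318.4013]
 [  0.     380.8294 197.4103]
 [  0.       0.       1.    ]] [[ 0.8674  0.2769 -0.4135  0.1314]
 [-0.4976  0.4702 -0.7289 -0.7612]
 [-0.0074  0.838   0.5456  0.7451]
 [ 0.      0.      0.      1.    ]] ['camera_matrix', 'cam_to_world']
top [[462.1983   0.     319.7287]
 [  0.     462.1983 199.2416]
 [  0.       0.       1.    ]] [[-0.3741  0.8413 -0.3902  0.0035]
 [-0.9273 -0.3446  0.1461  0.2614]
 [-0.0116  0.4165  0.9091  1.5236]
 [ 0.      0.      0.      1.    ]] ['camera_matrix', 'cam_to_world']
{'time': 0.1, 'qpos': array([ 1.0464,  0.1244,  1.6515, -0.    ,  1.3675, -0.0826]), 'joint_vel': array([-0.0001, -0.0002, -0.0026,  0.0005,  0.0018,  0.0005]), 'joint_efforts': array([  0.0001, -42.493 , -36.6655,  -0.    ,   0.0039,   0.    ]), 'eef_pos': array([0.2777, 0.5871, 0.2302]), 'tcp_rot': array([-0.0003,  0.2191,  0.9757, -0.0009]), 'wrist_force': array([-0.1696,  0.0162, -0.2253]), 'wrist_torque': array([-0.0194, -0.0144, -0.0323]), 'grasp_force': 0.0, 'width': 0.08579648462976089}
```

View pics/side0.png

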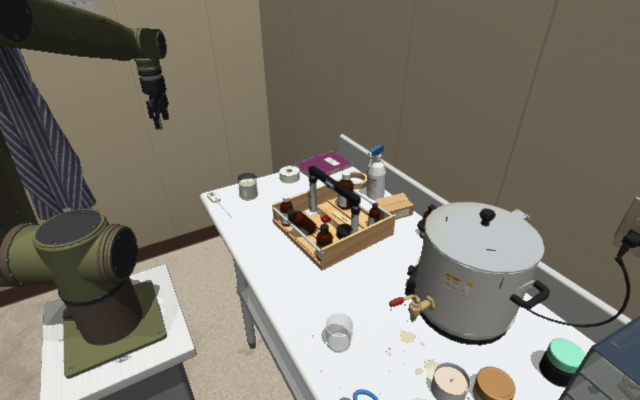

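View pics/top0.png

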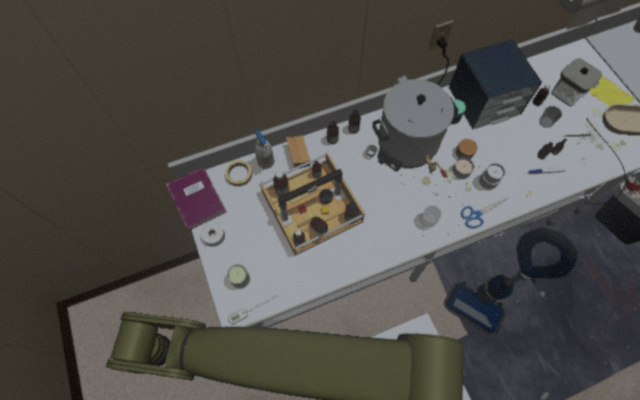

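The side view shows the carrier at about (333,222), with the handle running from (312,172) to (356,198). The top view shows it at about (312,203), handle from (283,192) to (341,178), and the tipped bottle near (318,226). Next I'll enlarge both and take rough ray casts.

```bash
cat > h.py <<'E'
import numpy as np, cv2
from station import manip
from scipy.spatial.transform import Rotation as R
np.set_printoptions(precision=4,suppress=True)
def cam(n):
    c=manip.camera_info(n); return np.array(c["camera_matrix"]),np.array(c["cam_to_world"])
def ray(c,uv):
    K,T=c; d=np.linalg.inv(K)@[uv[0],uv[1],1.]; d=T[:3,:3]@[d[0],-d[1],-d[2]]; return T[:3,3],d/np.linalg.norm(d)
def plane(c,uv,z):
    o,d=ray(c,uv); return o+d*(z-o[2])/d[2]
def tri(obs):
    A=np.zeros((3,3));b=np.zeros(3);rs=[ray(c,u) for c,u in obs]
    for o,d in rs:
        P=np.eye(3)-np.outer(d,d);A+=P;b+=P@o
    p=np.linalg.solve(A,b); return p,[np.linalg.norm((np.eye(3)-np.outer(d,d))@(p-o)) for o,d in rs]
def proj(c,p):
    K,T=c; q=T[:3,:3].T@(np.asarray(p)-T[:3,3]); q=K@[q[0],-q[1],-q[2]]; return q[:2]/q[2]
def tool():
    s=manip.sense(); q=s["tcp_rot"]; return np.array(s["eef_pos"]),R.from_quat([q[1],q[2],q[3],q[0]])
E
python3 - <<'E'
from h import *
S,T=cam("side"),cam("top")
print("handle ends",tri([(S,(312,172)),(T,(283,192))]),tri([(S,(356,198)),(T,(341,178))]))
for u in [(262,187),(297,249),(362,213),(332,155)]: print(u,plane(T,u,0.02))
print("glass",plane(T,(238,278),0),plane(T,(430,215),0),plane(T,(212,234),0))
a=cv2.imread("pics/side0.png")[160:265,265:405]; b=cv2.imread("pics/top0.png")[145:255,255:370]
a=cv2.resize(a,None,fx=2.85,fy=2.85,interpolation=2);b=cv2.resize(b,None,fx=3.4,fy=3.4,interpolation=2)
o=np.zeros((380,800,3),np.uint8);o[:a.shape[0],:a.shape[1]]=a;o[:b.shape[0],405:405+b.shape[1]]=b
cv2.imwrite("pics/zoom.png",np.clip(o*1.5,0,255))
p,r=tool();print(p,r.as_matrix()); print(cam("wrist"))
E
```

```text
handle ends (array([0.6386, 0.1479, 0.1703]), [np.float64(0.013756751858249061), np.float64(0.013756751858248982)]) (array([ 0.6401, -0.0532,  0.1714]), [np.float64(0.010822472025387508), np.float64(0.010822472025387317)])
(262, 187) [0.7736 0.1954 0.02  ]
(297, 249) [0.5051 0.1615 0.02  ]
(362, 213) [ 0.5429 -0.0981  0.02  ]
(332, 155) [ 0.8003 -0.0907  0.02  ]
glass [0.4911 0.3808 0.    ] [ 0.4514 -0.3235  0.    ] [0.6764 0.4174 0.    ]
[0.2777 0.5871 0.2302] [[-0.904   0.4275 -0.0009]
 [ 0.4275  0.904  -0.0016]
 [ 0.0001 -0.0019 -1.    ]]
(array([[354.6067,   0.    , 323.0313],
       [  0.    , 354.6067, 199.3612],
       [  0.    ,   0.    ,   1.    ]]), array([[ 0.4277, -0.8668, -0.2565,  0.212 ],
       [ 0.9039,  0.4092,  0.1245,  0.6163],
       [-0.003 , -0.2851,  0.9585,  0.3736],
       [ 0.    ,  0.    ,  0.    ,  1.    ]]))[ WARN:0@0.558] global loadsave.cpp:1063 imwrite_ Unsupported depth image for selected encoder is fallbacked to CV_8U.
```

View pics/zoom.png

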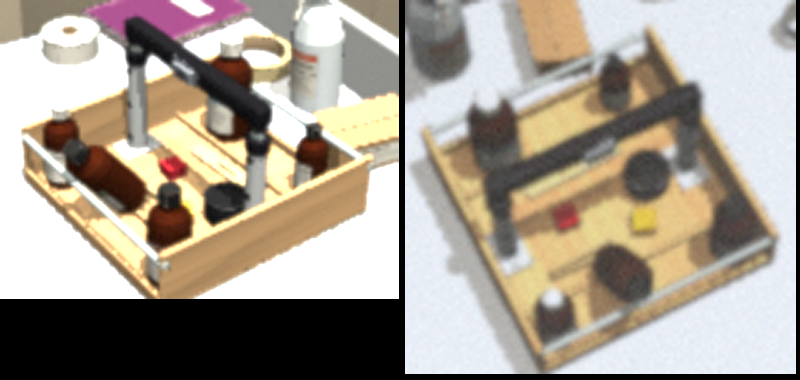

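The zoom shows the front lane facing the robot. The bottle is tipped towards −x between a white-capped neighbour (left) and a black-capped one (right). The grip is black with a grey button on its front, and its height of about 0.17 m matches the text. I'll move the wrist camera over it now.

The manual's scale: shifts go in mm and turns go in units of 0.05 rad. Converting my numbers, -0.024 m is -24, -0.116 rad is -2.32.

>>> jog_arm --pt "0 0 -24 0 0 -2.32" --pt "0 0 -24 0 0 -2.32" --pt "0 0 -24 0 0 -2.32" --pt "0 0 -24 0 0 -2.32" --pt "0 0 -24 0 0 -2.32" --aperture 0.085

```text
refused: segments[0]: [0, 0, -24, 0, 0, -2.32] is too long (schema: maxItems 2). Nothing was moved.
```

The error is about the shape of the input: rows with the three-number parts in brackets of their own. Fixing that and sending the same move.

>>> jog_arm --segments '[[[0,0,-24],[0,0,-2.32]],[[0,0,-24],[0,0,-2.32]],[[0,0,-24],[0,0,-2.32]],[[0,0,-24],[0,0,-2.32]],[[0,0,-24],[0,0,-2.32]]]' --aperture 0.085

```text
time: 0.6
eef_pos: [0.2778, 0.5873, 0.3515]
tcp_rot: [-0.0, -0.071, 0.997, -0.001]
wrist_force: [0.1, 0.3, -0.5]
width: 0.0849
grasp_force: 0.0
```

>>> jog_arm --segments '[[[-8.5,-38,0],[0,0,0]],[[-8.5,-38,0],[0,0,0]],[[-8.5,-38,0],[0,0,0]],[[-8.5,-38,0],[0,0,0]],[[-8.5,-38,0],[0,0,0]]]'

```text
time: 1.1
eef_pos: [0.3463, 0.4037, 0.3507]
tcp_rot: [-0.0, -0.069, 0.998, -0.0]
wrist_force: [0.4, 0.9, -0.0]
width: 0.0849
grasp_force: 0.0
```

>>> jog_arm --segments '[[[-8.5,-38,0],[0,0,0]],[[-8.5,-38,0],[0,0,0]],[[-8.5,-38,0],[0,0,0]],[[-8.5,-38,0],[0,0,0]],[[-8.5,-38,0],[0,0,0]]]'

```text
time: 1.6
eef_pos: [0.4145, 0.2213, 0.3509]
tcp_rot: [-0.0, -0.069, 0.998, -0.0]
wrist_force: [-1.3, -0.3, -0.6]
width: 0.085
grasp_force: 0.0
```

>>> jog_arm --segments '[[[-8.5,-38,0],[0,0,0]],[[-8.5,-38,0],[0,0,0]],[[-8.5,-38,0],[0,0,0]],[[-8.5,-38,0],[0,0,0]],[[-8.5,-38,0],[0,0,0]]]'

```text
time: 2.1
eef_pos: [0.4828, 0.039, 0.3509]
tcp_rot: [-0.0, -0.069, 0.998, 0.0]
wrist_force: [0.4, 1.2, -0.0]
width: 0.0847
grasp_force: 0.0
```

>>> jog_arm --segments '[[[0,0,0],[0,0,0]],[[0,0,0],[0,0,0]]]'

```text
time: 2.3
eef_pos: [0.4826, 0.04, 0.3507]
tcp_rot: [-0.001, -0.068, 0.998, 0.0]
wrist_force: [-0.1, 0.4, -0.5]
width: 0.0847
grasp_force: 0.0
```

```bash
python3 - <<'E'
from h import *
c=cam("wrist"); im=manip.snapshot("wrist")[:,:,::-1]; cv2.imwrite("pics/w1.png",im); np.savez("pics/w1.npz",K=c[0],T=c[1])
print(c[1]); p,r=tool(); print(p); print(r.as_matrix(),manip.sense()["qpos"])
E
```

```text
[[-0.1356 -0.9501 -0.2808  0.4108]
 [ 0.9908 -0.1302 -0.038   0.0281]
 [-0.0004 -0.2834  0.959   0.4942]
 [ 0.      0.      0.      1.    ]]
[0.4825 0.0408 0.3509]
[[-0.9905 -0.1374 -0.0009]
 [-0.1374  0.9905  0.0005]
 [ 0.0009  0.0006 -1.    ]] [-0.0269 -0.297   1.8466  0.0005  1.5929 -1.7355]
```

View pics/w1.png

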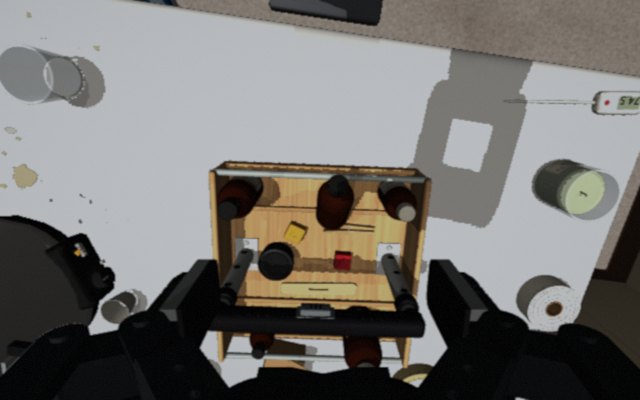

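The wrist view shows:

| Thing | Pixels |
|---|---|
| Rail | (218,172)–(428,177) |
| Tipped bottle | around (335,205), cap at (340,187) |
| Grip | (215,318)–(424,320) |
| Button | (316,312) |

I'll take a second wrist view from 0.1 m back.

>>> jog_arm --segments '[[[25,0,15],[0,0,0]],[[25,0,15],[0,0,0]],[[25,0,15],[0,0,0]],[[25,0,15],[0,0,0]],[[0,0,0],[0,0,0]]]'

```text
time: 2.85
eef_pos: [0.3807, 0.0279, 0.2886]
tcp_rot: [-0.002, -0.07, 0.998, 0.0]
wrist_force: [0.0, 0.0, -0.7]
width: 0.0849
grasp_force: 0.0
```

>>> jog_arm --segments '[[[0,0,0],[0,0,0]]]'

```text
time: 2.95
eef_pos: [0.3835, 0.0277, 0.2915]
tcp_rot: [0.001, -0.07, 0.998, 0.0]
wrist_force: [-0.1, -0.1, 0.8]
width: 0.0849
grasp_force: 0.0
```

```bash
python3 - <<'E'
from h import *
c=cam("wrist"); im=manip.snapshot("wrist")[:,:,::-1]; cv2.imwrite("pics/w2.png",im); np.savez("pics/w2.npz",K=c[0],T=c[1])
a=cv2.imread("pics/w1.png")[150:350,195:445]; b=im[150:400,195:445]
o=np.zeros((600,800,3),np.uint8)
b=im[150:385,180:460]
a=cv2.imread("pics/w1.png")[155:345,200:440]
a=cv2.resize(a,(400,317),interpolation=2); b=cv2.resize(b,(400,336),interpolation=2)
cv2.imwrite("pics/w2v.png",cv2.resize(im[140:400,160:480],(800,600*260//240 if 0 else 650))[:600]*1)
E
```

```text
(no output)
```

View pics/w2v.png

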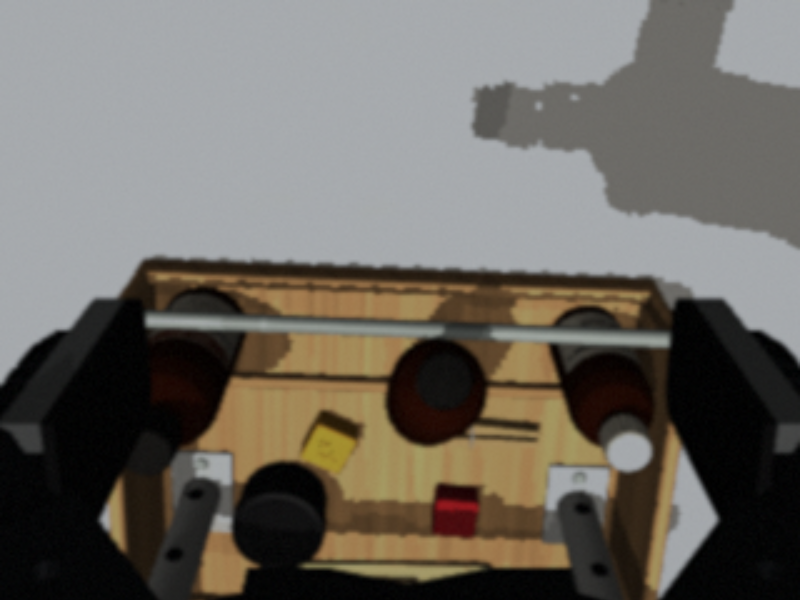

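The second view, scaled 2.5× with offset (160,140), looks almost down the tipped bottle's axis. The cap is at about (443,382) in the crop, which is (337,293) full frame. The body circle is centred at (436,392) with radius about 49, and the rail runs (145,320)–(670,340). Next I'll enlarge w1 for the matching points.

```bash
python3 - <<'E'
import cv2,numpy as np
a=cv2.imread("pics/w1.png")[158:238,205:437]; b=cv2.imread("pics/w1.png")[294:334,205:437]
o=np.vstack([cv2.resize(x,None,fx=3.44,fy=5,interpolation=2) for x in (a,b)])
o=np.clip(o.astype(float)*1.7,0,255).astype(np.uint8)
cv2.imwrite("pics/w1z.png",o);print(o.shape)
E
```

```text
(600, 798, 3)
```

View pics/w1z.png

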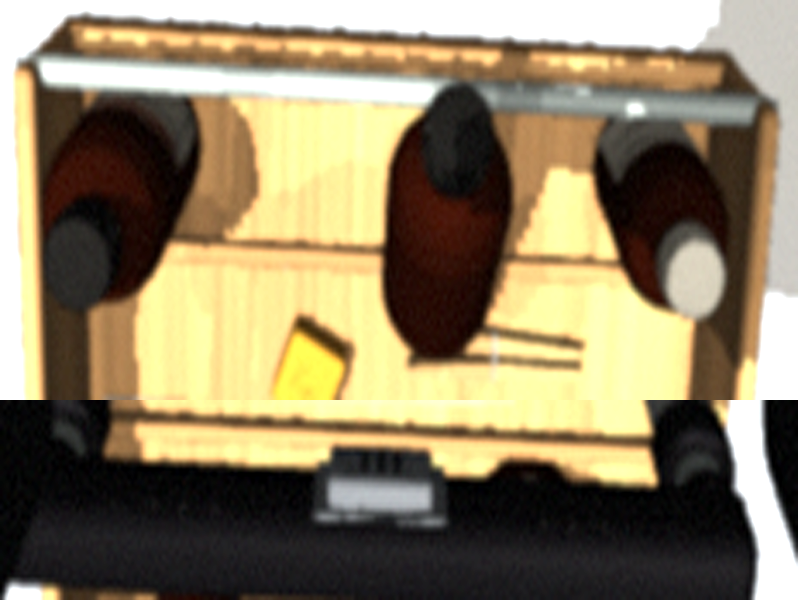

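```bash
python3 - <<'E'
from h import *
L=lambda n:(lambda d:(d["K"],d["T"]))(np.load(f"pics/{n}.npz"))
A,B=L("w1"),L("w2"); S,T=cam("side"),cam("top")
a=lambda u,v:(205+u/3.44,158+v/5); b=lambda u,v:(160+u/2.5,140+v/2.5)
for z in (.06,.065,.07): print("rail",z,[plane(A,a(*p),z)[:2] for p in [(60,74),(740,109)]],[plane(B,b(*p),z)[:2] for p in [(160,320),(660,340)]])
r=[plane(A,a(*p),.065) for p in [(60,74),(740,109)]]; print("yaw",np.arctan2(-(r[1]-r[0])[0],(r[1]-r[0])[1]))
r=[plane(B,b(*p),.065) for p in [(160,320),(660,340)]]; print("yaw",np.arctan2(-(r[1]-r[0])[0],(r[1]-r[0])[1]))
print("cap",tri([(A,a(458,130)),(B,b(443,382))]))
# rail ends in w1, end boards outer top corners
for p in [(20,65),(775,105)]: print("rail end boards",plane(A,a(*p),.078))
print("front rim corners z22",plane(A,a(75,20),.022),plane(A,a(725,55),.022))
print("button front top",plane(A,(205+380/3.44,294+78/5),.168))
for p in [(328,480),(437,480)]: print("btn",plane(A,(205+p[0]/3.44,294+(p[1]-400)/5),.175))
print("cap plane B z.114",plane(B,b(443,382),.114), plane(A,a(458,130),.114))
p,r=tool(); print(p,r.as_matrix())
E
```

```text
rail 0.06 [array([ 0.5207, -0.0839]), array([0.496 , 0.1626])] [array([ 0.5212, -0.0724]), array([0.4986, 0.1616])]
rail 0.065 [array([ 0.5194, -0.0826]), array([0.495 , 0.1611])] [array([ 0.5184, -0.0713]), array([0.4961, 0.1597])]
rail 0.07 [array([ 0.5181, -0.0813]), array([0.494 , 0.1595])] [array([ 0.5156, -0.0701]), array([0.4936, 0.1577])]
yaw 0.09994339592290569
yaw 0.09593332907314696
cap (array([0.502 , 0.0569, 0.1154]), [np.float64(0.0002812450237577561), np.float64(0.00028124502375769417)])
rail end boards [ 0.5158 -0.0932  0.078 ]
rail end boards [0.4898 0.169  0.078 ]
front rim corners z22 [ 0.5146 -0.0887  0.022 ] [0.4895 0.1654 0.022 ]
button front top [0.6276 0.0496 0.168 ]
btn [0.6256 0.0337 0.175 ]
btn [0.6211 0.0661 0.175 ]
cap plane B z.114 [0.5029 0.0568 0.114 ] [0.5023 0.0573 0.114 ]
[0.3841 0.0275 0.2921] [[-0.9902 -0.1393  0.0018]
 [-0.1393  0.9903  0.0001]
 [-0.0018 -0.0002 -1.    ]]
```

>>> jog_arm --segments '[[[-23.7,3.5,10.5],[0,0,0]],[[-23.7,3.5,10.5],[0,0,0]],[[-23.7,3.5,10.5],[0,0,0]],[[-23.7,3.5,10.5],[0,0,0]],[[0,0,0],[0,0,0.82]]]' --aperture 0.066 --quiet true

```text
ok
```

>>> jog_arm --segments '[[[0,0,0],[0,-2.6,0]],[[0,0,0],[0,-2.6,0]],[[0,0,0],[0,-2.6,0]],[[0,0,0],[0,-2.6,0]],[[0,0,0],[0,-2.6,0]]]' --quiet true

```text
ok
```

>>> jog_arm --segments '[[[0,0,0],[0,0,0]],[[0,0,0],[0,0,0]]]'

```text
time: 4.2
eef_pos: [0.4761, 0.054, 0.2505]
tcp_rot: [0.319, -0.046, 0.947, 0.016]
wrist_force: [-0.3, -0.2, -0.0]
width: 0.0663
grasp_force: 0.0
```

```bash
cat >> h.py <<'E'
def caddy(c=(.641,.0517),yaw=.098): return np.array([c[0],c[1],0]),R.from_euler("z",yaw)
def togo(pc,xc,yc,zc,cad=None):
    """pc target TCP in caddy; xc.. tool axes in caddy"""
    o,Q=cad or caddy(); p,r=tool(); tgt=o+Q.apply(pc); Rt=Q.as_matrix()@np.column_stack([xc,yc,zc])
    print("tcp caddy",Q.inv().apply(p-o)," go tool axes",r.inv().apply(tgt-p)," rot",(r.inv()*R.from_matrix(Rt)).as_rotvec())
E
cat > b.py <<'E'
from h import *
import sys
s=float(sys.argv[1]); th=.65; a=np.array([-np.sin(th),0,np.cos(th)])
togo(np.array([-.070,.0188,.024])+a*s,[-np.cos(th),0,-np.sin(th)],[0,1,0],-a)
E
python3 b.py .156; python3 - <<'E'
from h import *
d=np.load("pics/w1.npz");A=(d["K"],d["T"]);o,Q=caddy()
for q in [(-.070,.0188,.024),(-.138,.0188,.114)]: print(proj(A,o+Q.apply(q)))
im=manip.snapshot("wrist");c=cam("wrist");cv2.imwrite("pics/w3.png",cv2.resize(im[:,:,::-1],(640,400)))
for q in [(-.070,.0188,.024),(-.138,.0188,.114)]: print(proj(c,o+Q.apply(q)))
E
```

```text
tcp caddy [-0.1639  0.0184  0.2505]  go tool axes [0.0623 0.0004 0.0812]  rot [-0.0003 -0.0004 -0.0003]
[332.9008 215.2084]
[337.874  183.5396]
[325.9217 102.9009]
[326.9082 107.1437]
```

View pics/w3.png

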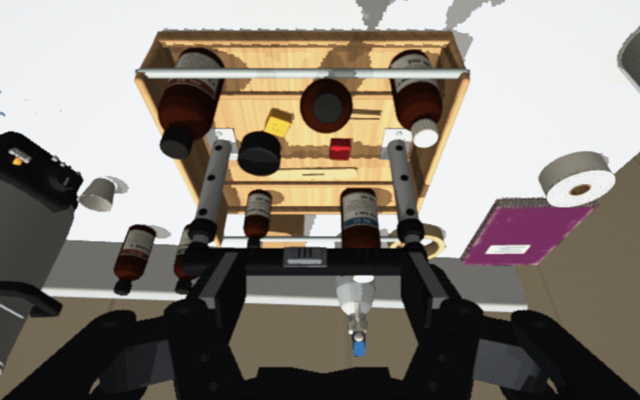

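The bottle is seen end-on at (326,106) and the cap at (327,106). The predicted position was (327,107), so the model is right. Moving in.

Scaled: 0.0203 m is 20.3, 0.0156 m is 15.6.

>>> jog_arm --segments '[[[15.6,0,20.3],[0,0,0]],[[15.6,0,20.3],[0,0,0]],[[15.6,0,20.3],[0,0,0]],[[15.6,0,20.3],[0,0,0]],[[0,0,0],[0,0,0]]]' --quiet true

```text
ok
```

```bash
python3 b.py .056
```

```text
tcp caddy [-0.1658  0.0186  0.1434]  go tool axes [-0.0048  0.0002  0.097 ]  rot [ 0.0009 -0.0087 -0.0009]
```

>>> jog_arm --segments '[[[0,0,25],[0,0,0]],[[0,0,25],[0,0,0]],[[0,0,25],[0,0,0]],[[0,0,25],[0,0,0]],[[0,0,0],[0,0,0]]]'

```text
time: 5.25
eef_pos: [0.5369, 0.0598, 0.0661]
tcp_rot: [0.317, -0.046, 0.947, 0.016]
wrist_force: [-0.7, 0.5, 0.6]
width: 0.0659
grasp_force: 0.0
```

```bash
python3 b.py .056
```

```text
tcp caddy [-0.1028  0.0183  0.0661]  go tool axes [-0.0007  0.0005 -0.0026]  rot [ 0.0005 -0.0046 -0.0007]
```

>>> jog_arm --segments '[[[0,0,0],[0,0,0]],[[0,0,0],[0,0,0]],[[0,0,0],[0,0,0]],[[0,0,0],[0,0,0]],[[0,0,0],[0,0,0]]]' --aperture 0.03 --grip_n 30

```text
time: 5.75
eef_pos: [0.5366, 0.0595, 0.0695]
tcp_rot: [0.321, -0.046, 0.946, 0.015]
wrist_force: [1.8, 1.6, 3.4]
width: 0.0445
grasp_force: 31.3
```

>>> jog_arm --segments '[[[0,0,0],[0,0,0]],[[0,0,0],[0,0,0]],[[0,0,0],[0,0,0]]]'

```text
time: 6.05
eef_pos: [0.5367, 0.0595, 0.0692]
tcp_rot: [0.321, -0.046, 0.946, 0.015]
wrist_force: [-0.7, 1.0, 6.9]
width: 0.0446
grasp_force: 31.7
```

```bash
python3 b.py .056
```

```text
tcp caddy [-0.103   0.018   0.0692]  go tool axes [ 0.0011  0.0008 -0.    ]  rot [-0.0009  0.0038 -0.0006]
```

Scaled: -0.012 m is -12, -0.009 m is -9.

>>> jog_arm --segments '[[[-9,0,-12],[0,0,0]],[[-9,0,-12],[0,0,0]],[[-9,0,-12],[0,0,0]],[[0,0,0],[0,0,0]]]' --grip_n 35

```text
time: 6.45
eef_pos: [0.5354, 0.0595, 0.1136]
tcp_rot: [0.32, -0.046, 0.946, 0.015]
wrist_force: [0.4, 0.1, -0.5]
width: 0.044
grasp_force: 36.7
```

>>> jog_arm --segments '[[[0,0,0],[0,2.6,0]],[[0,0,0],[0,2.6,0]],[[0,0,0],[0,2.6,0]],[[0,0,0],[0,2.6,0]],[[0,0,0],[0,2.6,0]]]'

```text
time: 6.95
eef_pos: [0.5342, 0.0595, 0.1111]
tcp_rot: [-0.004, -0.049, 0.999, -0.0]
wrist_force: [-0.7, 0.2, -1.8]
width: 0.0443
grasp_force: 36.8
```

>>> jog_arm --segments '[[[0,0,0],[0,0,0]],[[0,0,0],[0,0,0]]]'

```text
time: 7.15
eef_pos: [0.5341, 0.0595, 0.1102]
tcp_rot: [-0.001, -0.049, 0.999, 0.0]
wrist_force: [-0.2, 0.9, -0.9]
width: 0.044
grasp_force: 36.8
```

```bash
cat > u.py <<'E'
from h import *
import sys
togo([-.104,.0188,float(sys.argv[1])],[-1,0,0],[0,1,0],[0,0,-1])
E
python3 u.py .067; python3 - <<'E'
from h import *
im=manip.snapshot("side")[:,:,::-1][150:270,265:405]
cv2.imwrite("pics/s2.png",cv2.resize(im,None,fx=5,fy=5,interpolation=2))
E
```

```text
tcp caddy [-0.1056  0.0183  0.1102]  go tool axes [-0.0017  0.0005  0.0432]  rot [ 0.0004 -0.0019 -0.0005]
```

View pics/s2.png

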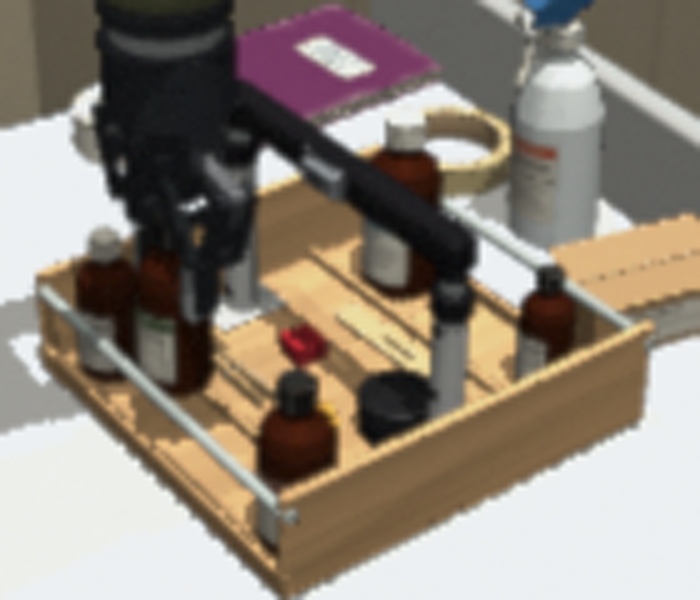

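The bottle hangs upright over the lane at about (175,300), with both neighbours standing. Lowering it now.

Scaled: 0.012 m is 12, 0.01 m is 10.

>>> jog_arm --segments '[[[-1.7,0,12],[0,0,0]],[[0,0,12],[0,0,0]],[[0,0,10],[0,0,0]],[[0,0,0],[0,0,0]]]'

```text
time: 7.6
eef_pos: [0.5345, 0.0596, 0.0756]
tcp_rot: [-0.002, -0.049, 0.999, 0.0]
wrist_force: [-0.3, -0.8, -1.4]
width: 0.0437
grasp_force: 36.8
```

```bash
python3 u.py .067
```

```text
tcp caddy [-0.1052  0.0183  0.0756]  go tool axes [-0.0013  0.0005  0.0086]  rot [ 0.0004 -0.0045 -0.0008]
```

>>> jog_arm --segments '[[[0,0,3],[0,0,0]],[[0,0,3],[0,0,0]],[[0,0,0],[0,0,0]]]'

```text
time: 7.9
eef_pos: [0.5368, 0.0597, 0.0722]
tcp_rot: [-0.0, -0.049, 0.999, 0.0]
wrist_force: [0.6, -0.1, -1.4]
width: 0.0443
grasp_force: 36.8
```

```bash
python3 u.py .067
```

```text
tcp caddy [-0.103   0.0181  0.0722]  go tool axes [0.001  0.0007 0.0052]  rot [ 0.     -0.     -0.0008]
```

Scaled: 0.002 m is 2.

>>> jog_arm --segments '[[[0,0,2],[0,0,0]],[[0,0,2],[0,0,0]],[[0,0,0],[0,0,0]]]'

```text
time: 8.2
eef_pos: [0.5366, 0.0597, 0.0681]
tcp_rot: [-0.0, -0.049, 0.999, 0.0]
wrist_force: [-0.1, 0.6, -0.9]
width: 0.0442
grasp_force: 36.8
```

>>> jog_arm --segments '[[[0,0,2],[0,0,0]],[[0,0,0],[0,0,0]],[[0,0,0],[0,0,0]]]'

```text
time: 8.5
eef_pos: [0.5373, 0.0597, 0.0669]
tcp_rot: [0.001, -0.049, 0.999, -0.0]
wrist_force: [-0.4, 0.6, 2.6]
width: 0.0443
grasp_force: 37.0
```

```bash
python3 u.py .067
```

```text
tcp caddy [-0.1024  0.0181  0.0669]  go tool axes [ 0.0016  0.0007 -0.0001]  rot [-0.0001  0.0011 -0.0008]
```

>>> jog_arm --segments '[[[0,0,0],[0,0,0]],[[0,0,0],[0,0,0]],[[0,0,0],[0,0,0]],[[0,0,0],[0,0,0]]]' --aperture 0.066

```text
time: 8.9
eef_pos: [0.5367, 0.0596, 0.0662]
tcp_rot: [-0.0, -0.049, 0.999, -0.0]
wrist_force: [-0.4, -0.6, -0.1]
width: 0.0659
grasp_force: 0.0
```

>>> jog_arm --segments '[[[0,0,-20],[0,0,0]],[[0,0,-40],[0,0,0]],[[0,0,-45],[0,0,0]],[[0,0,-45],[0,0,0]],[[0,0,-45],[0,0,0]]]'

```text
time: 9.4
eef_pos: [0.5364, 0.0597, 0.263]
tcp_rot: [-0.0, -0.049, 0.999, 0.0]
wrist_force: [0.5, -0.2, 0.7]
width: 0.066
grasp_force: 0.0
```

>>> jog_arm --segments '[[[0,0,-20],[0,0,0]],[[0,0,-20],[0,0,0]],[[0,0,0],[0,0,0]],[[0,0,0],[0,0,0]]]'

```text
time: 9.8
eef_pos: [0.5367, 0.0597, 0.3008]
tcp_rot: [-0.0, -0.049, 0.999, -0.0]
wrist_force: [0.2, -0.4, 0.4]
width: 0.0665
grasp_force: 0.0
```

```bash
python3 u.py .3; python3 - <<'E'
from h import *
c=cam("wrist"); im=manip.snapshot("wrist")[:,:,::-1]; np.savez("pics/w4.npz",K=c[0],T=c[1]); cv2.imwrite("pics/w4.png",im)
a=cv2.resize(im[130:380,170:470],(720,600),interpolation=2)
cv2.imwrite("pics/w4z.png",np.clip(a*1.5,0,255).astype(np.uint8))
E
```

```text
tcp caddy [-0.103   0.0182  0.3008]  go tool axes [0.001  0.0006 0.0008]  rot [-0.     -0.0001 -0.0008]
```

View pics/w4z.png

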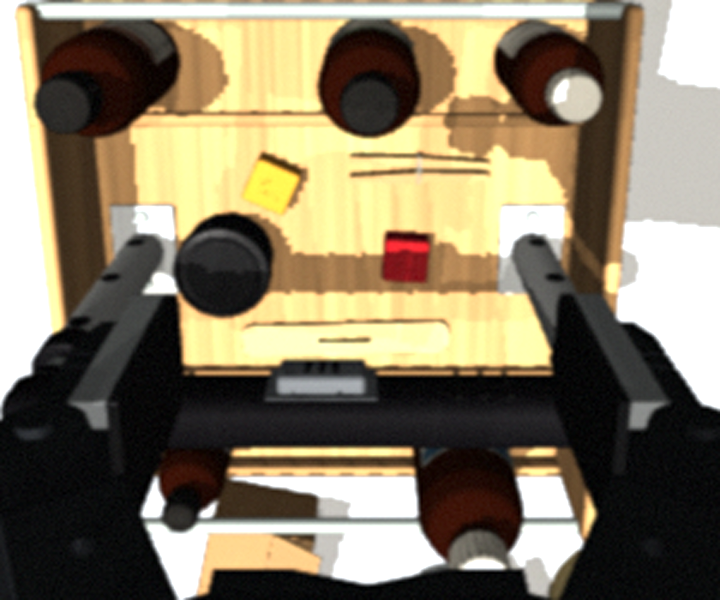

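The once-tipped bottle now stands in the front lane (cap at (370,105)) between its neighbours. The button's top is at about (275–366, 377–393). I'll triangulate the grip next.

```bash
python3 - <<'E'
from h import *
L=lambda n:(lambda d:(d["K"],d["T"]))(np.load(f"pics/{n}.npz"))
A,D=L("w1"),L("w4"); o,Q=caddy()
a=lambda u,v:(205+u/3.44,294+(v-400)/5); d=lambda u,v:(170+u/2.4,130+v/2.4)
for n,p,q in [("front",(380,478),(320,377)),("back",(382,512),(320,395)),("L",(328,490),(275,385)),("R",(435,490),(366,385))]:
    x,e=tri([(A,a(*p)),(D,d(*q))]); print(n,x,e,"caddy",Q.inv().apply(x-o))
r=[plane(D,d(*p),.065) for p in [(40,11),(620,11)]]
print([Q.inv().apply(x-o) for x in r])
# bottle cap top at z=.123
print("cap",Q.inv().apply(plane(D,d(369,104),.123)-o))
o2=[0,0,.3]
togo([0,0,.3],[0,-1,0],[-1,0,0],[0,0,-1]); togo([0,0,.3],[0,1,0],[1,0,0],[0,0,-1]); print(manip.sense()["qpos"])
E
```

```text
front [0.6234 0.049  0.1747] [np.float64(0.00020345475828880406), np.float64(0.00020345475828873068)] caddy [-0.0178 -0.001   0.1747]
back [0.6227 0.0497 0.1874] [np.float64(0.00029891769716120805), np.float64(0.0002989176971612549)] caddy [-0.0185 -0.0002  0.1874]
L [0.6244 0.0337 0.1806] [np.float64(0.00031281647141663603), np.float64(0.00031281647141674006)] caddy [-0.0183 -0.0163  0.1806]
R [0.6281 0.0662 0.169 ] [np.float64(0.0005848505692463765), np.float64(0.0005848505692464143)] caddy [-0.0115  0.0157  0.169 ]
[array([-0.135 , -0.1286,  0.065 ]), array([-0.1348,  0.1271,  0.065 ])]
cap [-0.1057  0.0164  0.123 ]
tcp caddy [-0.1035  0.0182  0.2997]  go tool axes [-0.1035 -0.0181 -0.0005]  rot [ 0.0018 -0.0015 -1.5716]
tcp caddy [-0.1035  0.0182  0.2997]  go tool axes [-0.1035 -0.0181 -0.0005]  rot [-0.0015 -0.0018  1.57  ]
[ 0.0113 -0.1547  1.8117 -0.      1.4868 -1.6567]
```

The carrier pose is confirmed: button front at x = −18 mm, z = 175 mm, and rail at −135. Moving over the grip and turning 90°.

Scaled: -0.0355 m is -35.5, -0.034 m is -34, 0.14 rad is 2.8.

>>> jog_arm --segments '[[[-34,-6,0],[0,0,0]],[[-34,-6,0],[0,0,0]],[[-35.5,-6,0],[0,0,0]],[[0,0,0],[0,0,2.8]],[[0,0,0],[0,0,2.8]]]' --quiet true

```text
ok
```

>>> jog_arm --segments '[[[0,0,0],[0,0,2.8]],[[0,0,0],[0,0,2.8]],[[0,0,0],[0,0,2.8]],[[0,0,0],[0,0,2.8]],[[0,0,0],[0,0,2.8]]]' --quiet true

```text
ok
```

>>> jog_arm --segments '[[[0,0,0],[0,0,2.8]],[[0,0,0],[0,0,2.8]],[[0,0,0],[0,0,2.8]],[[0,0,0],[0,0,2.8]],[[0,0,0],[0,0,0.6]]]' --quiet true

```text
ok
```

>>> jog_arm --segments '[[[0,0,30],[0,0,0]],[[0,0,30],[0,0,0]],[[0,0,0],[0,0,0]],[[0,0,0],[0,0,0]]]' --aperture 0.060

```text
time: 11.75
eef_pos: [0.6406, 0.0518, 0.2392]
tcp_rot: [-0.002, 0.672, 0.741, -0.001]
wrist_force: [-0.1, 0.1, 0.2]
width: 0.0603
grasp_force: 0.0
```

```bash
cat > g.py <<'E'
from h import *
import sys
togo([-.0005,0,float(sys.argv[1])],[0,1,0],[1,0,0],[0,0,-1])
E
python3 g.py .149; python3 -c "
from h import *
print(manip.sense()['qpos'])
c=cam('wrist');im=manip.snapshot('wrist')[:,:,::-1];cv2.imwrite('pics/w5.png',im)"
```

```text
tcp caddy [-0.0004  0.0001  0.2392]  go tool axes [-0.0002  0.0003  0.0902]  rot [-0.0041 -0.0004 -0.    ]
[-0.0028  0.1057  1.6566  0.      1.3833 -0.1008]
```

View pics/w5.png

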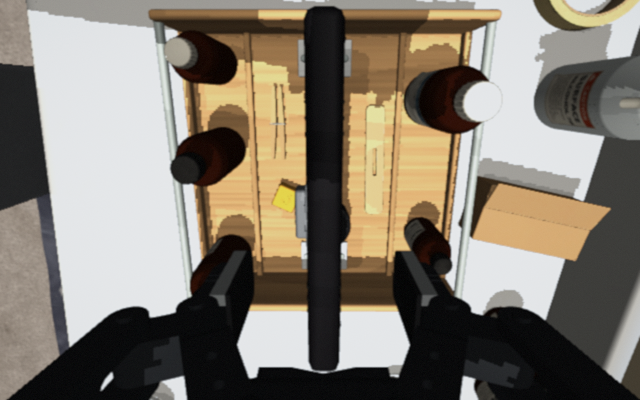

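The grip runs straight down the middle between the fingers (column about 325). The button is at (300,214) on its front side, and everything is standing. I'll descend and squeeze.

The manual's scale: shifts go in mm and turns go in units of 0.05 rad. Converting my numbers, 0.025 m is 25, 0.015 m is 15.

>>> jog_arm --segments '[[[0,0,25],[0,0,0]],[[0,0,25],[0,0,0]],[[0,0,25],[0,0,0]],[[0,0,15],[0,0,0]],[[0,0,0],[0,0,0]]]' --grip_n 30

```text
time: 12.3
eef_pos: [0.6407, 0.0518, 0.1498]
tcp_rot: [-0.001, 0.672, 0.741, -0.001]
wrist_force: [-0.5, -0.8, -0.3]
width: 0.0601
grasp_force: 0.0
```

```bash
python3 g.py .149
```

```text
tcp caddy [-0.0003  0.0001  0.1498]  go tool axes [-0.0001 -0.0002  0.0008]  rot [-0.003  -0.0003  0.    ]
```

>>> jog_arm --segments '[[[0,0,0],[0,0,0]],[[0,0,0],[0,0,0]],[[0,0,0],[0,0,0]],[[0,0,0],[0,0,0]],[[0,0,0],[0,0,0]]]' --aperture 0.01 --grip_n 50

```text
time: 12.8
eef_pos: [0.6416, 0.0517, 0.1539]
tcp_rot: [0.0, 0.672, 0.741, -0.0]
wrist_force: [-5.0, 0.1, 5.9]
width: 0.0211
grasp_force: 50.4
```

>>> jog_arm --segments '[[[0,0,0],[0,0,0]],[[0,0,0],[0,0,0]],[[0,0,0],[0,0,0]]]'

```text
time: 13.1
eef_pos: [0.6416, 0.0517, 0.154]
tcp_rot: [0.0, 0.672, 0.741, -0.0]
wrist_force: [-5.8, -0.2, 5.3]
width: 0.0217
grasp_force: 50.4
```

```bash
python3 g.py .149
```

```text
tcp caddy [ 0.0006 -0.      0.154 ]  go tool axes [ 0.     -0.0011  0.005 ]  rot [0.0003 0.0004 0.0001]
```

Opening 21.7 mm (the bottle read about 1.7 mm low too) means the button is fully in. I'll pull up a little and check the force.

Scaled: -0.004 m is -4.

>>> jog_arm --segments '[[[0,0,-4],[0,0,0]],[[0,0,-4],[0,0,0]],[[0,0,-4],[0,0,0]],[[0,0,0],[0,0,0]]]'

```text
time: 13.5
eef_pos: [0.6416, 0.0517, 0.1641]
tcp_rot: [0.0, 0.672, 0.741, -0.0]
wrist_force: [-1.5, -1.1, 0.4]
width: 0.0217
grasp_force: 50.3
```

>>> jog_arm --segments '[[[0,0,-6],[0,0,0]],[[0,0,-6],[0,0,0]],[[0,0,-6],[0,0,0]],[[0,0,-6],[0,0,0]],[[0,0,0],[0,0,0]]]'

```text
time: 14.0
eef_pos: [0.6417, 0.0517, 0.1889]
tcp_rot: [0.0, 0.672, 0.741, 0.0]
wrist_force: [-2.0, -0.6, -0.2]
width: 0.0218
grasp_force: 50.4
```

>>> jog_arm --segments '[[[0,0,-6],[0,0,0]],[[0,0,-6],[0,0,0]],[[0,0,-6],[0,0,0]],[[0,0,0],[0,0,0]]]'

```text
time: 14.4
eef_pos: [0.6417, 0.0518, 0.2069]
tcp_rot: [0.0, 0.672, 0.741, 0.0]
wrist_force: [-2.2, -1.5, -0.7]
width: 0.0219
grasp_force: 50.5
```

Sliding freely, past the first stop. Continuing.

>>> jog_arm --segments '[[[0,0,-7],[0,0,0]],[[0,0,-7],[0,0,0]],[[0,0,-7],[0,0,0]],[[0,0,-7],[0,0,0]],[[0,0,0],[0,0,0]]]'

```text
time: 14.9
eef_pos: [0.6418, 0.0518, 0.2353]
tcp_rot: [0.0, 0.672, 0.741, 0.0]
wrist_force: [-0.8, -1.5, 0.4]
width: 0.0223
grasp_force: 50.6
```

>>> jog_arm --segments '[[[0,0,-2],[0,0,0]],[[0,0,-2],[0,0,0]],[[0,0,0],[0,0,0]]]'

```text
time: 15.2
eef_pos: [0.6417, 0.0518, 0.2374]
tcp_rot: [0.0, 0.672, 0.741, 0.0]
wrist_force: [2.2, -2.1, -1.1]
width: 0.0215
grasp_force: 50.7
```

>>> jog_arm --segments '[[[0,0,-2],[0,0,0]],[[0,0,-2],[0,0,0]],[[0,0,0],[0,0,0]],[[0,0,0],[0,0,0]]]'

```text
time: 15.6
eef_pos: [0.6417, 0.0518, 0.2416]
tcp_rot: [0.0, 0.672, 0.741, 0.0]
wrist_force: [1.9, -1.8, -1.9]
width: 0.0217
grasp_force: 50.7
```

Scaled: -0.002 m is -2, -0.001 m is -1.

>>> jog_arm --segments '[[[0,0,-2],[0,0,0]],[[0,0,-1],[0,0,0]],[[0,0,0],[0,0,0]],[[0,0,0],[0,0,0]]]'

```text
time: 16.0
eef_pos: [0.6415, 0.0519, 0.2442]
tcp_rot: [-0.0, 0.672, 0.741, -0.0]
wrist_force: [2.2, -1.6, -3.0]
width: 0.0218
grasp_force: 50.3
```

>>> jog_arm --segments '[[[0,0,-1],[0,0,0]],[[0,0,-1],[0,0,0]],[[0,0,0],[0,0,0]],[[0,0,0],[0,0,0]]]'

```text
time: 16.4
eef_pos: [0.6409, 0.0521, 0.2449]
tcp_rot: [-0.001, 0.672, 0.741, -0.001]
wrist_force: [0.3, -0.2, -9.4]
width: 0.0216
grasp_force: 49.2
```

>>> jog_arm --segments '[[[0,0,-1],[0,0,0]],[[0,0,-1],[0,0,0]],[[0,0,0],[0,0,0]],[[0,0,0],[0,0,0]]]'

```text
time: 16.8
eef_pos: [0.6416, 0.0518, 0.2484]
tcp_rot: [0.0, 0.672, 0.741, 0.0]
wrist_force: [0.4, 0.3, -9.0]
width: 0.0217
grasp_force: 49.4
```

The end stop was reached at z ≈ 0.2445 (about 90 mm of travel), with the load now about 9 N. Lifting slowly.

Scaled: -0.004 m is -4, -0.003 m is -3.

>>> jog_arm --segments '[[[0,0,-3],[0,0,0]],[[0,0,-4],[0,0,0]],[[0,0,-4],[0,0,0]],[[0,0,-4],[0,0,0]],[[0,0,-4],[0,0,0]]]' --grip_n 60

```text
time: 17.3
eef_pos: [0.6416, 0.0518, 0.268]
tcp_rot: [0.0, 0.672, 0.741, 0.0]
wrist_force: [0.5, 0.1, -9.4]
width: 0.0216
grasp_force: 62.5
```

>>> jog_arm --segments '[[[0,0,-4],[0,0,0]],[[0,0,-4],[0,0,0]],[[0,0,-4],[0,0,0]],[[0,0,-3],[0,0,0]],[[0,0,-2],[0,0,0]]]'

```text
time: 17.8
eef_pos: [0.6417, 0.0518, 0.2848]
tcp_rot: [0.0, 0.672, 0.741, 0.0]
wrist_force: [0.0, -1.0, -10.0]
width: 0.0215
grasp_force: 62.5
```

>>> jog_arm --segments '[[[0,0,0],[0,0,0]],[[0,0,0],[0,0,0]],[[0,0,0],[0,0,0]],[[0,0,0],[0,0,0]],[[0,0,0],[0,0,0]]]'

```text
time: 18.3
eef_pos: [0.6415, 0.0518, 0.2841]
tcp_rot: [-0.0, 0.672, 0.741, -0.0]
wrist_force: [0.2, 0.0, -9.3]
width: 0.0216
grasp_force: 62.5
```

```bash
python3 - <<'E'
from h import *
im=manip.snapshot("side")[:,:,::-1][120:270,255:415]
cv2.imwrite("pics/s3.png",cv2.resize(im,(640,600),interpolation=2))
E
```

```text
(no output)
```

View pics/s3.png

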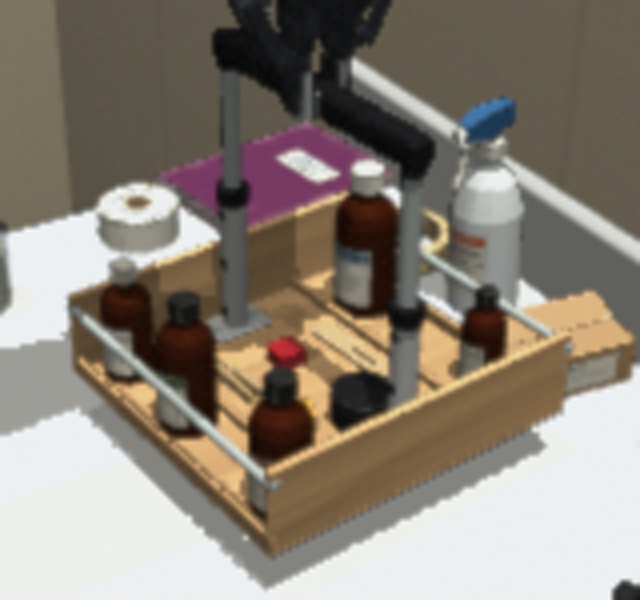

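The carrier hangs level about 4 cm up, its shadow detached at about (300,560), with the handle fully extended and all five bottles standing. Handing in.

```bash
python3 -c "
from station import manip
print(manip.close_job())"
```

```text
the job is handed in; nothing more can be done
None
```

The job is handed in (the hand-in call gave no verdict): the tipped bottle stands in the front lane again, the handle is at its second stop, and the arm holds the carrier level about 4 cm above the bench with all five bottles upright, at about 18 s of the 43 s allowed.

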